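Press the snap-fit lid of a food box shut all the way round

TASK

The lid lies on the white food box, but all four sections of its rim still stand up. Press round the rim with the fingertips until every section has clicked down level and stays shut. Only press: do not pick up, tip or shove the box, leave the jars and other things beside it where they stand, and finish with the hand clear.

Things in the scene. Friction and masses are not known exactly. Their poses are not given: they have to be found in the camera images.
- food_box: loose white ceramic dish, 112 x 176 x 44 mm (its own x, y, z), 0.8 kg, with grey plastic lid 124 x 184 mm, top 51 mm up when shut. Origin: centre of underside, z up, -x its front (turned up to 0.6 rad from facing the robot), +y its left end. Lid: rigid middle panel 62 x 122 mm, 1 mm low, and round it four hinged rim sections 30 mm wide; front and back 184 mm long, left and right 61 mm
- edge_front (a point): press point of the front rim section (long side at -x of the box): on its top face at mid length, among three small thumb ridges, 20 mm outward of the hinge line, 10 mm inside the outer edge; moves with the section: 51 mm above the box's underside when shut, 6 mm more when up. From the box's centre: x -52 mm. Its -x points outward, z is the normal of the top face
- snap_front (a joint): hinge angle of the front rim section, rad: 0 = clicked shut and level, 0.30 = standing up. It snaps: 7 to 10 N down at the thumb ridges starts it moving, past the middle (0.15) it pulls itself down and stays shut, short of it it springs back up; shut, it is solid underneath
- edge_back (a point): press point of the back rim section (long side at +x): on its top face at mid length, among three small thumb ridges, 20 mm outward of the hinge line, 10 mm inside the outer edge; moves with the section: 51 mm above the box's underside when shut, 6 mm more when up. From the box's centre: x +52 mm. Its -x points outward, z is the normal of the top face
- snap_back (a joint): hinge angle of the back rim section, rad: 0 = clicked shut and level, 0.30 = standing up. It snaps: 7 to 10 N down at the thumb ridges starts it moving, past the middle (0.15) it pulls itself down and stays shut, short of it it springs back up; shut, it is solid underneath
- edge_left (a point): press point of the left rim section (short side at +y): on its top face at mid length, among three small thumb ridges, 20 mm outward of the hinge line, 10 mm inside the outer edge; moves with the section: 51 mm above the box's underside when shut, 6 mm more when up. From the box's centre: y +82 mm. Its -x points outward, z is the normal of the top face
- snap_left (a joint): hinge angle of the left rim section, rad: 0 = clicked shut and level, 0.30 = standing up. It snaps: 7 to 10 N down at the thumb ridges starts it moving, past the middle (0.15) it pulls itself down and stays shut, short of it it springs back up; shut, it is solid underneath
- edge_right (a point): press point of the right rim section (short side at -y): on its top face at mid length, among three small thumb ridges, 20 mm outward of the hinge line, 10 mm inside the outer edge; moves with the section: 51 mm above the box's underside when shut, 6 mm more when up. From the box's centre: y -82 mm. Its -x points outward, z is the normal of the top face
- snap_right (a joint): hinge angle of the right rim section, rad: 0 = clicked shut and level, 0.30 = standing up. It snaps: 7 to 10 N down at the thumb ridges starts it moving, past the middle (0.15) it pulls itself down and stays shut, short of it it springs back up; shut, it is solid underneath
- honey_jar: glass jar with a yellow-gold lid, 47 mm wide, 78 mm tall, near the left end of the box; loose, not part of the work. Origin: centre of the underside, z up
- dark_jar: glass jar with a dark brown lid, 46 mm wide, 80 mm tall, near the right end of the box; loose, not part of the work. Origin: centre of the underside, z up
- dip_bowl: small white bowl, 85 mm wide, 40 mm tall, behind the box; loose, not part of the work. Origin: centre of the underside, z up
- brass_weight: brass scale weight with a knob, 38 mm wide, 39 mm tall, behind the box; loose, not part of the work. Origin: centre of the underside, z up
- spice_jar: slim glass spice jar with a yellow cap, 42 mm wide, 96 mm tall, behind the box; loose, not part of the work. Origin: centre of the underside, z up
Not all that is in view belongs to the job. Leave any blue look-alike of the dark_jar alone.

How it is judged:
By the outcome, as a careful person would: the job done as asked, in the order asked, and still so for the second after the job is handed in, with the robot touching nothing.
It also fails if it takes over 42 s, if anything falls off the work surface, if the arm or the gripper's body presses on something with over 40 N, if the wrist force passes 120 N, or if a joint passes its speed limit or range.

ROBOT

A 7-joint arm with a two-finger parallel gripper is mounted at the origin on a cart in front of the work surface, level with it; the furniture and walls round the work are solid. World frame = base frame: x ahead of the robot, y to its left, z up, the work surface at z = 0. Lengths are in m, angles in rad, forces in N, time in s.
With the tool pointing down it reaches from about 0.425 to 0.875 m from the base axis. Payload 4.7 kg.
Tool frame: the origin (TCP) lies midway between the tips of the shut fingers; the grasp point (between the pads) lies 19 mm behind it; z points along the fingers, y is the line along which they close (so a half turn about z gives the same grasp; the last joint's range is limited). The gripper opens to 87 mm and grips with 3 to 60 N. Pads are 19 mm wide; open, the fingers measure 117 mm over their backs; the gripper's body (75 mm by 190 mm) begins 51 mm behind the grasp point.
Start: joints at [-1.107, 0.321, -0.07, 1.45, 0.023, 1.371, -0.057], TCP at [0.283, 0.585, 0.223] pointing down, gripper open.
Joint ranges: [-2.86, 2.86], [-0.3, 2.09], [-1.38, 1.24], [0.06, 2.45], [-1.56, 4.7], [0.09, 2.05], [-2.69, 2.69]. Speed limits (rad/s): [2.57, 2.57, 3.14, 3.14, 3.14, 3.14, 3.14].

INTERFACE

Orientations are given as a rotation vector (axis times angle).
In Python, from bench import ctrl, get_image, calibration gives the robot as it stands.
- The arm moves only by the tool apply_moves, never from a script. Its arguments are lists of equal length, an entry for each row: "dp": the shift along the tool's x, y, z in m, a list of three; "twist": the turn, a rotation vector about the tool's x, y, z in rad, a list of three; "fingers": the closure, from 0 (fully open) to 1 (shut). In form: {"dp": [[dx, dy, dz], ...], "twist": [[ax, ay, az], ...], "fingers": [fingers, ...]}. A call has 1 to 10 rows; each row shifts and turns the commanded pose from where the row before left it, along the tool's axes as they then stand; what a row does not reach is not made up. A row lasts 1/10 s, in which the tool goes at most 50 mm and 8.59 degrees, less where a joint would pass 70% of its speed; a pose out of reach is approached as far as the arm can. A call is refused whole if a number of a shift passes 0.05 or a number of a turn 0.15, either way. A call with a gripper value outside its range is refused whole. The fingers move at their own pace and stop on an object; "newtons" is the grip in N (left out, the last holds). Time passes only in rows, so rows that do not move let the fingers close. It gives the time, the measured TCP pose, the force, the opening and the grip force at its end, in the units of the state.
- ctrl.get_state(): the state, without advancing time (a new reading comes with each control period).
- get_image(name): name is "scene" or "top" or "wrist"; returns the picture (384x512x3 uint8, red, green, blue); there is no depth.
- calibration(name): a dict with "fx", "fy", "cx", "cy" (pixels), "k1" (the pictures are not rectified: a ray, as slopes to the right and down, at radius r is drawn at 1 + k1 r^2 times it, then the intrinsics apply), "eye" and "attitude" of the camera in the world; the wrist camera has in their place "hand_eye" (4x4, takes a point from camera to tool coordinates, whose origin is the TCP and whose axes are the flange's). Camera axes: x right, y up, looking along -z (the intrinsics and any distortion apply to the point x, -y, -z); pixel columns grow to the right and rows downward; lengths in m; the calibration is good to about 2 mm. A picture is of the moment at which its call begins: read the wrist's pose just before it. calibration takes no time and is no camera call.
- ctrl.close_job(): hands the job in; it is judged then, once.
The state is a dict: "time": time; "joint_positions": joint angles; "qd": joint speeds; "joint_torque": joint torques, N m; "position": TCP position; "tool_rot": TCP orientation; "ft_force": force on the tool from outside, world axes, zero at the start; "torque": the same for the moment, N m; "grip_width": opening from 0.0 (shut) to 1.0 (fully open); "grip_force": force on a finger pad.
Only numpy, scipy, OpenCV 4.12 (cv2) and the standard library are available. Lean on these libraries where they do the work, as an engineer would, in place of code of your own. Each camera call takes 0.05 s, during which the arm holds its last target. There are 200 camera calls.

## Working session

There is one attempt and no reset: what is moved stays moved. The work goes in short steps, Python scripts to look and compute and a tool call to move; the robot and the scene stay as the last step left them, time stands still between calls to the robot, and variables do not carry over. Pictures are saved under pics/ and viewed, at most 10 in all, crops included, and the job is handed in when it is done.

Besides the shell and the picture viewer there is one more tool, called after "Call:" as name(argument=value, ...), one argument or row to a line, values as JSON. apply_moves: Moves the arm, as the interface text tells. Its arguments: {"type":"object","properties":{"dp":{"type":"array"},"twist":{"type":"array"},"fingers":{"type":"array"},"newtons":{"type":"number"}},"required":["dp","twist","fingers"]}

```bash
mkdir -p pics
python3 - <<'E'
from bench import ctrl,get_image,calibration
import cv2
for n in("scene","top"):
    im=get_image(n);cv2.imwrite(f"pics/{n}0.png",im[:,:,::-1]);print(n,calibration(n))
print(calibration("wrist"));print(ctrl.get_state())
E
```

```text
scene {'fx': 434.2405492365815, 'fy': 434.2405492365815, 'cx': 257.70695138367614, 'cy': 194.6060765985456, 'k1': -0.15985480768948815, 'eye': array([ 0.82332758, -0.57620066,  0.89476434]), 'attitude': array([0.67974441, 0.12973572, 0.34908298])}
top {'fx': 395.16231211674426, 'fy': 395.16231211674426, 'cx': 256.13774370974613, 'cy': 195.04594150680725, 'k1': -0.05589496732762283, 'eye': array([0.47009296, 0.04719524, 1.16543623]), 'attitude': array([ 0.05930656, -0.05836456, -1.55632422])}
{'fx': 333.4507882868387, 'fy': 333.4507882868387, 'cx': 261.8178822249933, 'cy': 190.46041196201247, 'k1': -0.07269434804049256, 'hand_eye': array([[-1.59386601e-04,  9.68218545e-01,  2.50105625e-01,
         6.83236760e-02],
       [ 9.99999928e-01,  2.40562811e-04, -2.93998925e-04,
         4.12399751e-04],
       [-3.44821323e-04,  2.50105560e-01, -9.68218514e-01,
        -1.62777629e-01],
       [ 0.00000000e+00,  0.00000000e+00,  0.00000000e+00,
         1.00000000e+00]])}
{'time': 0.1, 'joint_positions': array([-1.10689239,  0.32174819, -0.07007333,  1.45155076,  0.02262193,
        1.3707923 , -0.05693793]), 'qd': array([-7.93863889e-04, -2.91701326e-03,  1.79347276e-04, -3.65470872e-03,
       -1.86336138e-04, -9.94263490e-05, -7.27413272e-05]), 'joint_torque': array([ 1.88829739e-05, -4.92571557e+01, -4.05425057e-01, -3.13398135e+01,
       -6.41048932e-02,  3.94559931e-02,  7.42536349e-05]), 'position': array([0.28245611, 0.58487553, 0.22157237]), 'tool_rot': array([-7.00574880e-01, -3.06220851e+00,  2.65658271e-03]), 'ft_force': array([-0.61171956,  0.09796077,  0.70042626]), 'torque': array([-0.00989722,  0.05621029,  0.0083023 ]), 'grip_force': 0.0, 'grip_width': 1.000659260412226}
```

View pics/top0.png

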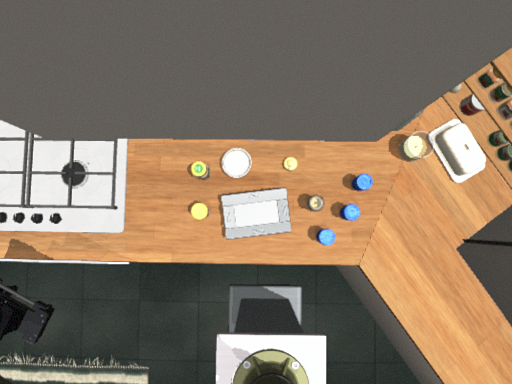

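View pics/scene0.png

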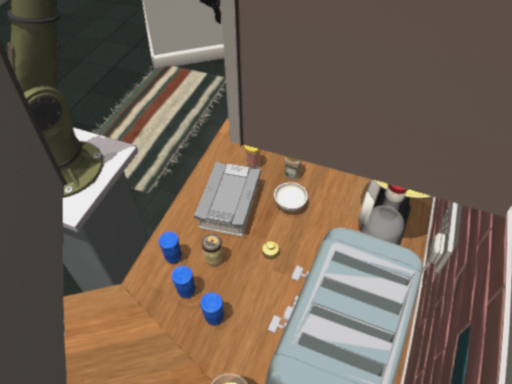

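```bash
cat > h.py <<'E'
import numpy as np,cv2
from scipy.spatial.transform import Rotation as R
from bench import ctrl,get_image,calibration
def cam(n,s=None):
    c=calibration(n)
    if n=="wrist":
        T=np.eye(4);T[:3,:3]=R.from_rotvec(s["tool_rot"]).as_matrix();T[:3,3]=s["position"];T=T@c["hand_eye"]
        return c,T[:3,:3],T[:3,3]
    return c,R.from_rotvec(c["attitude"]).as_matrix(),c["eye"]
def p2w(n,u,v,z,s=None):
    c,A,e=cam(n,s)
    d=np.array([(u-c["cx"])/c["fx"],(v-c["cy"])/c["fy"]]);x=d.copy()
    for _ in range(20): x=d/(1+c["k1"]*(x@x))
    r=A@np.array([x[0],-x[1],-1]);return e+r*(z-e[2])/r[2]
def w2p(n,P,s=None):
    c,A,e=cam(n,s);q=A.T@(np.array(P)-e);x=np.array([q[0],-q[1]])/-q[2]
    x=x*(1+c["k1"]*(x@x));return np.array([c["fx"]*x[0]+c["cx"],c["fy"]*x[1]+c["cy"]])
E
python3 - <<'E'
import cv2
im=cv2.imread("pics/top0.png")[140:260,180:340]
cv2.imwrite("pics/c1.png",cv2.resize(im,None,fx=5,fy=5,interpolation=cv2.INTER_CUBIC))
E
```

```text
(no output)
```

View pics/c1.png

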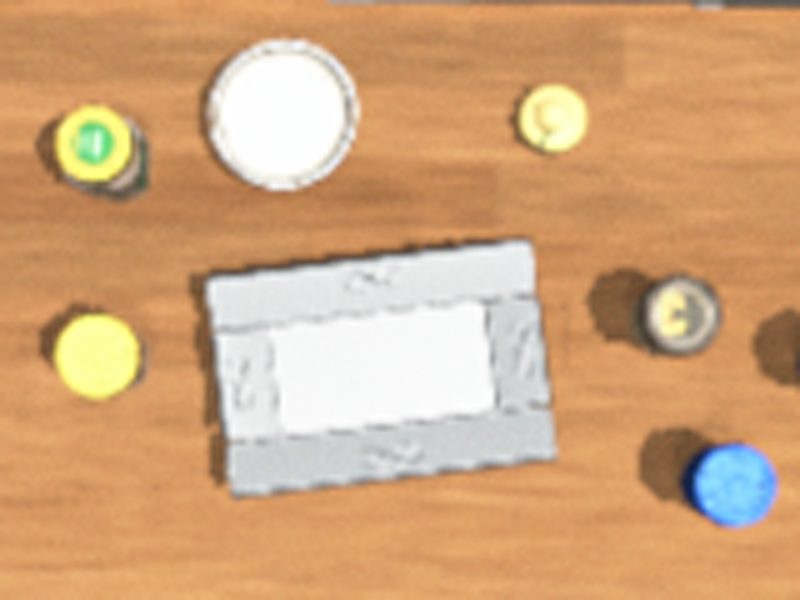

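The crop shows the lid with crop corners (207,275), (530,240), (555,455), (233,493). The ridges are at back (372,277), front (395,457), left (243,382) and right (523,348). The honey jar is on the left and the dark jar on the right at (680,315); the blue look-alike is at (733,485).

Run:
```python
from h import *
f=lambda u,v,z:p2w("top",180+(u+.5)/5-.5,140+(v+.5)/5-.5,z)
C=[f(*c,.0585) for c in[(207,275),(530,240),(555,455),(233,493)]]
C=np.array(C);print(C.round(4),C.mean(0).round(4))
l=(C[0]+C[3])/2-(C[1]+C[2])/2;print("left dir",l,np.linalg.norm(l[:2]),"yaw",np.arctan2(-l[0],l[1]))
b=(C[0]+C[1])/2-(C[3]+C[2])/2;print(np.linalg.norm(b[:2]),np.arctan2(b[1],b[0]))
for n,c in dict(front=(395,457),back=(372,277),left=(243,382),right=(523,348)).items():print(n,f(*c,.057).round(4))
for n,c in dict(honey=(97,355,.078),dark=(682,314,.08),bowl=(283,115,.04),brass=(553,117,.039),spice=(93,144,.096)).items():print(n,f(*c).round(3))
print(R.from_rotvec(ctrl.get_state()["tool_rot"]).as_matrix().round(3))
```

```text
[[ 0.5532  0.1472  0.0585]
 [ 0.5755 -0.0342  0.0585]
 [ 0.4551 -0.0492  0.0585]
 [ 0.4315  0.1303  0.0585]] [0.5038 0.0485 0.0585]
left dir [-0.02290924  0.18040596  0.        ] 0.18185473341226702 yaw 0.12631110556532213
0.12210849561045647 0.131044934655535
front [0.4528 0.0402 0.057 ]
back [0.5535 0.0544 0.057 ]
left [0.4935 0.1259 0.057 ]
right [ 0.5147 -0.0309  0.057 ]
honey [0.507 0.205 0.078]
dark [ 0.534 -0.117  0.08 ]
bowl [0.647 0.107 0.04 ]
brass [ 0.649 -0.048  0.039]
spice [0.621 0.208 0.096]
[[-0.901  0.435 -0.001]
 [ 0.435  0.901 -0.002]
 [-0.    -0.002 -1.   ]]
```

Call:
apply_moves(
  dp=[
    [-0.02,-0.02,0],
    [-0.036,-0.032,0],
    [-0.036,-0.032,0],
    [-0.036,-0.032,0],
    [-0.036,-0.032,0],
    [-0.036,-0.032,0],
    [-0.036,-0.032,0],
    [-0.036,-0.032,0],
    [-0.036,-0.032,0],
    [-0.036,-0.032,0],
  ],
  twist=[
    [0,0,0],
    [0,0,0],
    [0,0,0],
    [0,0,0],
    [0,0,0],
    [0,0,0],
    [0,0,0],
    [0,0,0],
    [0,0,0],
    [0,0,0],
  ],
  fingers=[1,1,1,1,1,1,1,1,1,1],
)

```text
time: 1.1
position: [0.4587, 0.1564, 0.2224]
tool_rot: [-0.7, -3.062, -0.0]
ft_force: [0.9, 1.0, -0.3]
grip_width: 0.174
grip_force: 0.0
```

Call:
apply_moves(
  dp=[
    [-0.036,-0.032,0],
    [-0.036,-0.032,0],
    [0,0,0],
    [0,0,0],
    [0,0,0],
    [0,0,0],
    [0,0,0],
    [0,0,0],
  ],
  twist=[
    [0,0,0],
    [0,0,0],
    [0,0,-0.145],
    [0,0,-0.145],
    [0,0,-0.145],
    [0,0,-0.145],
    [0,0,0],
    [0,0,0],
  ],
  fingers=[1,1,1,1,1,1,1,1],
)

```text
time: 1.9
position: [0.4953, 0.0695, 0.2223]
tool_rot: [0.199, -3.135, 0.0]
ft_force: [0.1, -0.1, -0.1]
grip_width: 0.006
grip_force: 0.0
```

Run:
```python
from h import *
s=ctrl.get_state();im=get_image("wrist");cv2.imwrite("pics/w1.png",im[:,:,::-1])
import pickle;pickle.dump(s,open("s1.pkl","wb"))
print(s);print(R.from_rotvec(s["tool_rot"]).as_matrix().round(3))
```

```text
{'time': 1.9, 'joint_positions': array([-0.56603063, -0.00779949,  0.37378484,  1.82667195,  0.00289336,
        1.32263828,  1.50466258]), 'qd': array([-0.00083727, -0.00185375,  0.000439  , -0.00111252, -0.00092049,
        0.00108729,  0.00454566]), 'joint_torque': array([ 3.08176386e-02, -2.79418766e+01, -7.34139467e-02, -3.08824003e+01,
        4.83770762e-02,  8.18667328e-02,  8.28921958e-02]), 'position': array([0.49530118, 0.06948985, 0.22231235]), 'tool_rot': array([ 1.99068410e-01, -3.13482099e+00,  2.47067528e-05]), 'ft_force': array([ 0.07653499, -0.12328953, -0.10616893]), 'torque': array([ 0.04347214,  0.01305076, -0.04629255]), 'grip_force': 0.0, 'grip_width': 0.006465057106359091}
[[-0.992 -0.126 -0.   ]
 [-0.126  0.992 -0.   ]
 [ 0.     0.    -1.   ]]
```

View pics/w1.png

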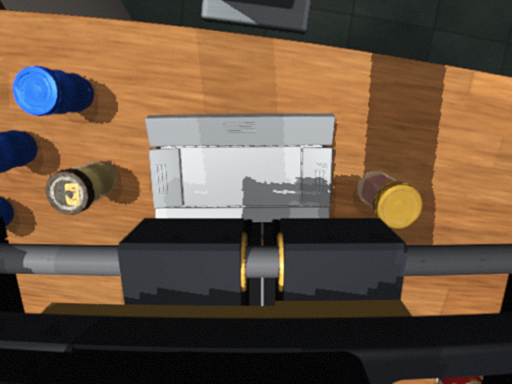

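The wrist view shows the gripper square to the box, with ridges at front (240,127), left (318,178) and right (162,178). The dark jar is at (70,190), the honey jar at (398,203), and the blue jars are off to the left.

Run:
```python
from h import *;import pickle
s=pickle.load(open("s1.pkl","rb"));A=R.from_rotvec(s["tool_rot"]).as_matrix()
for n,c in dict(front=(240,127),left=(318,178),right=(162,178)).items():
    p=p2w("wrist",*c,.057,s);print(n,p.round(4))
c=np.array([.5035,.048]);x=np.array([.992,.128]);y=np.array([-.128,.992])
for n,d in dict(front=-.052*x,back=.052*x,left=.082*y,right=-.082*y).items():
    p=np.r_[c+d,.057];print(n,p.round(4),"px",w2p("wrist",p,s).round(1),"tool",(A.T@(p-s["position"])).round(4))
```

```text
front [0.4513 0.0431 0.057 ]
left [0.4917 0.1268 0.057 ]
right [ 0.5116 -0.0298  0.057 ]
front [0.4519 0.0413 0.057 ] px [238.1 127.4] tool [ 0.0465 -0.0224  0.1653]
back [0.5551 0.0547 0.057 ] px [240.  228.1] tool [-0.0575 -0.0223  0.1653]
left [0.493  0.1293 0.057 ] px [320.3 179.5] tool [-0.0054  0.0597  0.1653]
right [ 0.514  -0.0333  0.057 ] px [158.4 179.9] tool [-0.0056 -0.1044  0.1653]
```

Call:
apply_moves(
  dp=[
    [-0.003,0.029,0.02],
    [-0.003,0.029,0.04],
    [0,0,0.04],
    [0,0,0.03],
    [0,0,0.015],
    [0,0,0.005],
    [0,0,0],
  ],
  twist=[
    [0,0,0],
    [0,0,0],
    [0,0,0],
    [0,0,0],
    [0,0,0],
    [0,0,0],
    [0,0,0],
  ],
  fingers=[1,1,1,1,1,1,1],
)

```text
time: 2.65
position: [0.4937, 0.1277, 0.0722]
tool_rot: [0.203, -3.134, 0.001]
ft_force: [0.3, 0.6, 0.3]
grip_width: 0.005
grip_force: 0.0
```

Call:
apply_moves(
  dp=[
    [0,0,0.003],
    [0,0,0.003],
    [0,0,0.003],
    [0,0,0.002],
    [0,0,0.002],
    [0,0,0.002],
    [0,0,0],
  ],
  twist=[
    [0,0,0],
    [0,0,0],
    [0,0,0],
    [0,0,0],
    [0,0,0],
    [0,0,0],
    [0,0,0],
  ],
  fingers=[1,1,1,1,1,1,1],
)

```text
time: 3.35
position: [0.4941, 0.1282, 0.058]
tool_rot: [-0.205, 3.135, 0.001]
ft_force: [-2.8, 0.2, 5.1]
grip_width: 0.001
grip_force: 2.4
```

Call:
apply_moves(
  dp=[
    [0,0,0.001],
    [0,0,0.001],
    [0,0,0.001],
    [0,0,0.001],
    [0,0,0],
  ],
  twist=[
    [0,0,0],
    [0,0,0],
    [0,0,0],
    [0,0,0],
    [0,0,0],
  ],
  fingers=[1,1,1,1,1],
)

```text
time: 3.85
position: [0.4937, 0.1274, 0.0531]
tool_rot: [0.204, -3.134, 0.001]
ft_force: [-0.8, -0.0, -0.4]
grip_width: 0.006
grip_force: 0.0
```

Call:
apply_moves(
  dp=[
    [0,0,0.001],
    [0,0,0.001],
    [0,0,0.001],
    [0,0,0.0005],
    [0,0,0],
  ],
  twist=[
    [0,0,0],
    [0,0,0],
    [0,0,0],
    [0,0,0],
    [0,0,0],
  ],
  fingers=[1,1,1,1,1],
)

```text
time: 4.35
position: [0.494, 0.1276, 0.0513]
tool_rot: [0.204, -3.135, -0.0]
ft_force: [-4.4, -1.5, 10.0]
grip_width: 0.007
grip_force: 5.0
```

Call:
apply_moves(
  dp=[
    [0,0,-0.01],
    [0,0,-0.02],
    [0,0,-0.02],
    [0.02,-0.03,0],
    [0.02,-0.03,0],
    [0.012,-0.02,0.01],
    [0,0,0.02],
    [0,0,0.007],
    [0,0,0],
    [0,0,0],
  ],
  twist=[
    [0,0,0],
    [0,0,0],
    [0,0,0],
    [0,0,0],
    [0,0,0],
    [0,0,0],
    [0,0,0],
    [0,0,0],
    [0,0,0],
    [0,0,0],
  ],
  fingers=[1,1,1,1,1,1,1,1,1,1],
)

```text
time: 5.35
position: [0.4533, 0.0423, 0.0635]
tool_rot: [-0.206, 3.134, -0.0]
ft_force: [-0.3, -0.9, -0.4]
grip_width: 0.008
grip_force: 0.0
```

Call:
apply_moves(
  dp=[
    [0,0,0.001],
    [0,0,0.001],
    [0,0,0.001],
    [0,0,0.001],
    [0,0,0.001],
    [0,0,0.001],
    [0,0,0.001],
    [0,0,0.001],
    [0,0,0],
  ],
  twist=[
    [0,0,0],
    [0,0,0],
    [0,0,0],
    [0,0,0],
    [0,0,0],
    [0,0,0],
    [0,0,0],
    [0,0,0],
    [0,0,0],
  ],
  fingers=[1,1,1,1,1,1,1,1,1],
)

```text
time: 6.25
position: [0.4527, 0.0416, 0.0548]
tool_rot: [-0.204, 3.135, -0.0]
ft_force: [0.0, -0.2, 0.1]
grip_width: 0.008
grip_force: 0.0
```

Call:
apply_moves(
  dp=[
    [0,0,0.001],
    [0,0,0.001],
    [0,0,0.001],
    [0,0,0.001],
    [0,0,0.001],
    [0,0,0],
  ],
  twist=[
    [0,0,0],
    [0,0,0],
    [0,0,0],
    [0,0,0],
    [0,0,0],
    [0,0,0],
  ],
  fingers=[1,1,1,1,1,1],
)

```text
time: 6.85
position: [0.4528, 0.0417, 0.0513]
tool_rot: [0.204, -3.134, -0.001]
ft_force: [-4.6, -0.9, 11.9]
grip_width: 0.006
grip_force: 6.0
```

Call:
apply_moves(
  dp=[
    [0,0,-0.01],
    [0,0,-0.02],
    [0,0,-0.02],
    [-0.02,-0.03,0],
    [-0.02,-0.03,0],
    [-0.012,-0.02,0.01],
    [0,0,0.02],
    [0,0,0.007],
    [0,0,0],
    [0,0,0],
  ],
  twist=[
    [0,0,0],
    [0,0,0],
    [0,0,0],
    [0,0,0],
    [0,0,0],
    [0,0,0],
    [0,0,0],
    [0,0,0],
    [0,0,0],
    [0,0,0],
  ],
  fingers=[1,1,1,1,1,1,1,1,1,1],
)

```text
time: 7.85
position: [0.5148, -0.0302, 0.0635]
tool_rot: [-0.206, 3.134, 0.0]
ft_force: [0.6, 0.4, 1.0]
grip_width: 0.001
grip_force: 0.0
```

Call:
apply_moves(
  dp=[
    [0,0,0.001],
    [0,0,0.001],
    [0,0,0.001],
    [0,0,0.001],
    [0,0,0.001],
    [0,0,0.001],
    [0,0,0.001],
    [0,0,0.001],
    [0,0,0.001],
    [0,0,0],
  ],
  twist=[
    [0,0,0],
    [0,0,0],
    [0,0,0],
    [0,0,0],
    [0,0,0],
    [0,0,0],
    [0,0,0],
    [0,0,0],
    [0,0,0],
    [0,0,0],
  ],
  fingers=[1,1,1,1,1,1,1,1,1,1],
)

```text
time: 8.85
position: [0.5144, -0.0306, 0.0536]
tool_rot: [0.205, -3.134, -0.0]
ft_force: [0.3, -0.8, 0.6]
grip_width: 0.007
grip_force: 0.0
```

Call:
apply_moves(
  dp=[
    [0,0,0.001],
    [0,0,0.001],
    [0,0,0.001],
    [0,0,0.001],
    [0,0,0],
  ],
  twist=[
    [0,0,0],
    [0,0,0],
    [0,0,0],
    [0,0,0],
    [0,0,0],
  ],
  fingers=[1,1,1,1,1],
)

```text
time: 9.35
position: [0.5147, -0.0307, 0.0513]
tool_rot: [0.204, -3.134, -0.001]
ft_force: [-4.2, -0.1, 10.2]
grip_width: 0.001
grip_force: 5.2
```

Call:
apply_moves(
  dp=[
    [0,0,-0.01],
    [0,0,-0.02],
    [0,0,-0.02],
    [-0.02,0.03,0],
    [-0.02,0.03,0],
    [-0.012,0.02,0.01],
    [0,0,0.02],
    [0,0,0.007],
    [0,0,0],
    [0,0,0],
  ],
  twist=[
    [0,0,0],
    [0,0,0],
    [0,0,0],
    [0,0,0],
    [0,0,0],
    [0,0,0],
    [0,0,0],
    [0,0,0],
    [0,0,0],
    [0,0,0],
  ],
  fingers=[1,1,1,1,1,1,1,1,1,1],
)

```text
time: 10.35
position: [0.5561, 0.0543, 0.0636]
tool_rot: [-0.202, 3.135, -0.0]
ft_force: [0.3, -0.5, -0.1]
grip_width: 0.006
grip_force: 0.0
```

Call:
apply_moves(
  dp=[
    [0,0,0.001],
    [0,0,0.001],
    [0,0,0.001],
    [0,0,0.001],
    [0,0,0.001],
    [0,0,0.001],
    [0,0,0.001],
    [0,0,0.001],
    [0,0,0.001],
    [0,0,0],
  ],
  twist=[
    [0,0,0],
    [0,0,0],
    [0,0,0],
    [0,0,0],
    [0,0,0],
    [0,0,0],
    [0,0,0],
    [0,0,0],
    [0,0,0],
    [0,0,0],
  ],
  fingers=[1,1,1,1,1,1,1,1,1,1],
)

```text
time: 11.35
position: [0.5549, 0.0552, 0.0532]
tool_rot: [0.205, -3.133, 0.0]
ft_force: [-0.5, -0.7, 0.5]
grip_width: 0.006
grip_force: 0.0
```

Call:
apply_moves(
  dp=[
    [0,0,0.001],
    [0,0,0.001],
    [0,0,0.001],
    [0,0,0.001],
    [0,0,0],
  ],
  twist=[
    [0,0,0],
    [0,0,0],
    [0,0,0],
    [0,0,0],
    [0,0,0],
  ],
  fingers=[1,1,1,1,1],
)

```text
time: 11.85
position: [0.5557, 0.0552, 0.0514]
tool_rot: [0.204, -3.134, -0.001]
ft_force: [-4.0, -0.0, 10.1]
grip_width: 0.002
grip_force: 5.0
```

Call:
apply_moves(
  dp=[
    [0,0,-0.01],
    [0,0,-0.03],
    [0,0,-0.045],
    [0,0,-0.045],
    [0,0,-0.045],
    [0,0.045,0],
    [0,0.045,0],
    [0,0.045,0],
    [0,0.045,0],
    [0,0.045,0],
  ],
  twist=[
    [0,0,0],
    [0,0,0],
    [0,0,0],
    [0,0,0],
    [0,0,0],
    [0,0,0],
    [0,0,0],
    [0,0,0],
    [0,0,0],
    [0,0,0],
  ],
  fingers=[1,1,1,1,1,1,1,1,1,1],
)

```text
time: 12.85
position: [0.5263, 0.28, 0.2256]
tool_rot: [-0.204, 3.134, 0.001]
ft_force: [0.4, 0.6, -0.6]
grip_width: 0.001
grip_force: 0.0
```

Call:
apply_moves(
  dp=[
    [0,0.04,0],
    [0,0.04,0],
    [0,0,0],
    [0,0,0],
  ],
  twist=[
    [0,0,0],
    [0,0,0],
    [0,0,0],
    [0,0,0],
  ],
  fingers=[1,1,1,1],
)

```text
time: 13.25
position: [0.5157, 0.3586, 0.2247]
tool_rot: [0.208, -3.134, 0.001]
ft_force: [0.6, -0.6, -0.5]
grip_width: 0.004
grip_force: 0.0
```

Run:
```python
from h import *
r=lambda im:cv2.resize(im[:,:,::-1],None,fx=5,fy=5,interpolation=cv2.INTER_CUBIC)
a=get_image("top");b=get_image("scene")
A=r(a[140:260,180:340]);B=r(b[145:255,150:310])
cv2.imwrite("pics/c2.png",cv2.resize(np.vstack([A,B]),(416,598)) if 0 else A);cv2.imwrite("pics/c3.png",B)
```

```text
(no output)
```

View pics/c2.png

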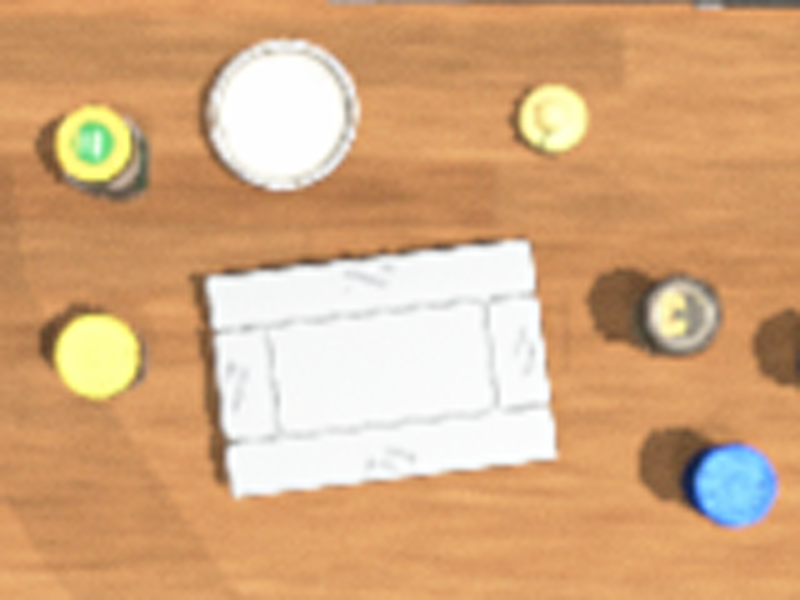

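View pics/c3.png

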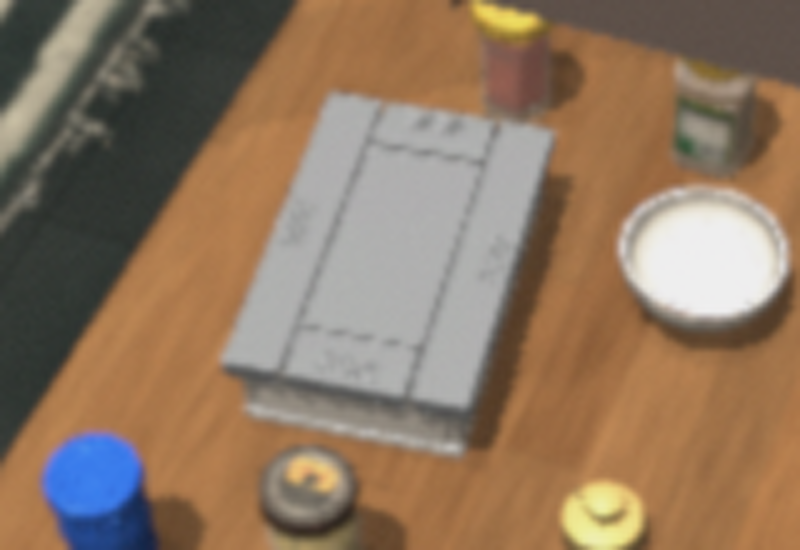

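All four sections now shade the same as the middle panel, so they are level. The box corners are still at crop (207,275) to (555,457), and the jars, bowl and weight haven't moved.

```bash
python3 -c "
from bench import ctrl
print(ctrl.close_job())"
```

```text
the job is handed in; nothing more can be done
None
```

All four rim sections are clicked down level in the final pictures, the box and its neighbours haven't visibly moved, the hand is clear, and the job was handed in at about 13.4 s.

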